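# Mount a collar on the post and hold the stand tweezers on their marks

## Robot

A 6-joint arm with a two-finger parallel gripper is mounted at the origin on the work surface. World frame = base frame: x ahead of the robot, y to its left, z up, the work surface at z = 0. Lengths are in m, angles in rad, forces in N, time in s.
With the tool pointing down it reaches from about 0.225 to 0.875 m from the base axis. Payload 3.4 kg.
Tool frame: the origin (TCP) lies at the centre of the arm's flange, where the gripper is bolted on; the fingertips stand manip.tcp_to_tips ahead of it and the grasp point (between the pads) lies 155 mm ahead of it (manip.tcp_to_tips is the distance from the TCP to the fingertips, in m); z points along the fingers, y is the line along which they close (so a half turn about z gives the same grasp; the last joint's range is limited). The gripper opens to 85 mm and grips with 20 to 120 N. Pads are 22 mm wide; open, the fingers measure 114 mm over their backs; the gripper's body (76 mm by 85 mm) begins 54 mm behind the grasp point. The pads swing forward as they close: fully open they stand 13 mm farther back than shut.
Start: joints at [-1.446, 0.276, 1.505, -0, 1.361, -0.121], TCP at [0.14, -0.558, 0.405] pointing down, gripper open.
Joint ranges: [-2.89, 2.89], [-0.75, 2.08], [0.22, 2.7], [-1.18, 4.32], [0.11, 2.71], [-2.7, 2.7]. Speed limits (rad/s): [2.57, 2.57, 3.14, 3.14, 3.14, 3.14].

## Interface

Orientations are given as a unit quaternion [w, x, y, z].
In Python, from rig import sensors, imaging, manip gives the robot as it stands. The module is installed in compiled form; this text tells all that it offers.
- The arm moves only by the tool jog_arm, never from a script. Its argument "plan" is a list of rows, each an object of numbers: "dx", "dy", "dz": the shift along the tool's x, y, z in mm; "ax", "ay", "az": the turn, a rotation vector about the tool's x, y, z in units of 6 degrees (1.0 is 6 degrees); "grip": the closure, from 0 (fully open) to 1 (shut). A call has 1 to 20 rows; each row shifts and turns the commanded pose from where the row before left it, along the tool's axes as they then stand; what a row does not reach is not made up. A row lasts 1/12 s, in which the tool goes at most 41.7 mm and 7.16 degrees, less where a joint would pass 70% of its speed; a pose out of reach is approached as far as the arm can. A call is refused whole if a number of a shift passes 41.7 or a number of a turn 1, either way. A call with a gripper value outside its range is refused whole. The fingers move at their own pace and stop on an object; "grip_force" is the grip in N (left out, the last holds). Time passes only in rows, so rows that do not move let the fingers close. It gives the time, the measured TCP pose, the force, the opening and the grip force at its end, in the units of the state.
- sensors.get_state(): the state, without advancing time (a new reading comes with each control period).
- imaging.get_image(name): name is "scene" or "top" or "wrist"; returns a dict with "image" (480x640x3 uint8, red, green, blue), "K" (3x3 intrinsics, pixels), "k1" (the pictures are not rectified: a ray, as slopes to the right and down, at radius r is drawn at 1 + k1 r^2 times it, then the intrinsics apply), "extrinsics" (4x4, takes a point from world to camera coordinates). Camera axes: x right, y up, looking along -z (the intrinsics and any distortion apply to the point x, -y, -z); pixel columns grow to the right and rows downward; lengths in m; the calibration is good to about 2 mm. A picture is of the moment at which its call begins. There is no depth.
- manip.sign_off(): hands the job in; it is judged then, once.
The state is a dict: "clock": time; "qpos": joint angles; "qd": joint speeds; "effort": joint torques, N m; "position": TCP position; "ee_rot": TCP orientation; "contact_force": force on the tool from outside, world axes, zero at the start; "moment": the same for the moment, N m; "width": finger opening in m; "gripper_force": force on a finger pad.
Only numpy, scipy, OpenCV 4.12 (cv2) and the standard library are available. Lean on these libraries where they do the work, as an engineer would, in place of code of your own. Each camera call takes 0.05 s, during which the arm holds its last target. There are 200 camera calls.

## Task

Get the crown collar ready for its photograph: of the three brass collars in the white tray, set the one that fits the stand's post (the middle-sized one) down over the post, standing flat on the white stage, and let go of it. Then squeeze the stand's sprung tweezers by their two round grips until both tips stand squarely over the two black lines beside the collar, and finish while still holding them steadily there. The tips must not press on the collar; leave the other two collars in their places and do not push the jars, brush pot and crown about.

Things in the scene. Friction and masses are not known exactly. Their poses are not given: they have to be found in the camera images.
- stand: fixed bench stand: grey base plate 205 x 110 x 8 mm, an aluminium tower (30 x 50 mm, 58 mm high) at its -x end, a white stage block (50 x 72 mm, top 30 mm above the table) at its +x end. Origin on the table under the post; z up; x points from the tower to the post; y across, the direction in which the tweezers close. Place and yaw vary; it does not move.
- post_foot (a point): centre of the post's foot, on the stage's top (30 mm above the table). The steel post is 16 mm in diameter for 10 mm, then tapers to 7 mm at its top, 20 mm above the stage.
- line_left (a point): point on the middle of the left black line on the stage's top, at stand x = 2, y = +20, z = 30 mm. The lines are 6 mm wide, 50 mm long, run along the stand's x, and their middles are 40 mm apart.
- line_right (a point): the same on the right black line, at stand x = 2, y = -20, z = 30 mm.
- jaw_left: left (+y) arm of the sprung steel tweezers, level, 38 mm above the table: a strip 4 mm thick, 10 mm high (5 mm for the last 26 mm), 137.5 mm long. Origin on its upright hinge, at stand x = -135, y = +7, z = 38 mm; its x axis runs along the arm to the tip. At rest a spring holds it on a stop, leaning 0.19 rad outward (to +y) from the stand's x; with its tip over the line it leans 0.095 rad.
- jaw_right: right (-y) arm, mirror image of the left: hinge at stand x = -135, y = -7, z = 38 mm. Each arm swings by itself on its own spring of 3 Nm/rad: about 2 N at its grip starts to move it, about 5 N holds it at its line; let go, it springs back. Tops of the arms 43 mm above the table.
- tip_left (a point): end of the left arm, on its mid-thickness, 137.5 mm from its hinge: at rest at stand x = 0, y = +33, z = 38 mm; over its line at stand y = +20 mm. The tip is 4 mm thick, 5 mm high.
- tip_right (a point): end of the right arm: at rest at stand x = 0, y = -33, z = 38 mm; over its line at y = -20 mm.
- grip_left (a point): on the axis of the left arm's finger grip, an upright dark steel roller 10 mm in diameter fixed on the arm, 90 mm from the hinge; it reaches from 30 to 58 mm above the table, this point at 44 mm. At rest at stand x = -47, y = +24 mm (58 mm over both grips); with the tip over its line at x = -45, y = +15.5 mm (41 mm over both grips).
- grip_right (a point): the same on the right arm (y mirrored).
- tray: fixed white enamel tray, 160 (x) x 250 (y) mm, 14 mm high, walls 4 mm, inner floor 4 mm above the table. Origin under its centre, z up. The collars stand in it in a row along its y, about 75 mm apart, in any order.
- collar_middle: the collar that fits: plain brass ring standing upright, outside diameter 26 mm, bore 19 mm, 30 mm high, about 60 g. Origin in the centre of its underside, z up along its axis. Mounted, its underside lies on the stage and its top 60 mm above the table.
- collar_small: look-alike brass collar, outside diameter 20 mm, bore 13 mm, 30 mm high: too narrow for the post. Origin in the centre of its underside.
- collar_large: look-alike brass collar, outside diameter 34 mm, bore 27 mm, 30 mm high: too loose on the post. Origin in the centre of its underside.
- jar_green: bystander: glass jar with a green lid, 60 mm in diameter, 75 mm high. Origin under its centre.
- jar_red: bystander: glass jar with a red lid, 60 mm in diameter, 70 mm high. Origin under its centre.
- brush_pot: bystander: black pot 68 mm in diameter, 80 mm high, with sticks up to 150 mm. Origin under its centre.
- crown: bystander: domed gilt crown piece set with beads, 105 mm in diameter, 64 mm high. Origin under its centre.
There are look-alikes about, which are no part of the job. Of the things that look like the stand, the middle-sized one is meant.

How it is judged:
By the outcome, as a careful person would: the job done as asked, in the order asked, and still so for the second after the job is handed in, while the arm keeps its last pose, push and grip.
It also fails if it takes over 51 s, if anything falls off the work surface, if the arm or the gripper's body presses on something with over 40 N, if the wrist force passes 120 N, or if a joint passes its speed limit or range.

## Working session

There is one attempt and no reset: what is moved stays moved. The work goes in short steps, Python scripts to look and compute and a tool call to move; the robot and the scene stay as the last step left them, time stands still between calls to the robot, and variables do not carry over. Pictures are saved under pics/ and viewed, at most 10 in all, crops included, and the job is handed in when it is done.

Besides the shell and the picture viewer there is one more tool, called after "Emit:" by a JSON object that holds its "fn" and its "kwargs", one argument or row to a line. jog_arm: Moves the arm, as the interface text tells. Its arguments: {"type":"object","properties":{"plan":{"type":"array"},"grip_force":{"type":"number"}},"required":["plan"]}

```bash
mkdir -p pics
cat > h.py <<'E'
import numpy as np, cv2
from rig import sensors, imaging, manip
def grab(n):
    d=imaging.get_image(n); return d
def ray(d,u,v):
    K=np.array(d['K']);k=d['k1'];x=(u-K[0,2])/K[0,0];y=(v-K[1,2])/K[1,1]
    rd=np.hypot(x,y);r=rd
    for _ in range(30): r=rd/(1+k*r*r)
    s=r/rd if rd>0 else 1
    E=np.array(d['extrinsics']);R=E[:3,:3];t=E[:3,3]
    return -R.T@t, R.T@np.array([x*s,-y*s,-1])
def onz(d,u,v,z):
    o,r=ray(d,u,v); return o+r*(z-o[2])/r[2]
def proj(d,p):
    E=np.array(d['extrinsics']);c=E[:3,:3]@np.array(p)+E[:3,3];x,y=c[0]/-c[2],-c[1]/-c[2]
    f=1+d['k1']*(x*x+y*y);K=np.array(d['K']);return np.array([K[0,0]*x*f+K[0,2],K[1,1]*y*f+K[1,2]])
def save(d,name): cv2.imwrite('pics/'+name,cv2.cvtColor(d['image'],cv2.COLOR_RGB2BGR))
E
python3 - <<'E'
from h import *
import pickle
D={n:grab(n) for n in('top','scene')}
pickle.dump(D,open('d0.pkl','wb'))
for n in D: save(D[n],n+'0.png'); print(n,D[n]['K'],D[n]['k1'],D[n]['extrinsics'])
print(sensors.get_state(),manip.tcp_to_tips)
E
```

```text
top [[539.9913825    0.         317.84483333]
 [  0.         539.9913825  240.42819698]
 [  0.           0.           1.        ]] 0.0040557286110420735 [[ 2.84008492e-02 -9.99593734e-01  2.39977418e-03 -2.60113538e-02]
 [ 9.94891251e-01  2.84997436e-02  9.68460803e-02 -5.37187710e-01]
 [-9.68751280e-02 -3.62996588e-04  9.95296477e-01 -1.29305529e+00]
 [ 0.00000000e+00  0.00000000e+00  0.00000000e+00  1.00000000e+00]]
scene [[496.65955086   0.         322.48549818]
 [  0.         496.65955086 235.87810395]
 [  0.           0.           1.        ]] -0.0802865302057741 [[ 0.7737564   0.63340061 -0.01023216 -0.41837489]
 [-0.47276449  0.5881253   0.65620299  0.2222853 ]
 [ 0.42165717 -0.50290386  0.75451504 -1.5390549 ]
 [ 0.          0.          0.          1.        ]]
{'clock': 0.1, 'qpos': array([-1.44598030e+00,  2.76531788e-01,  1.50603404e+00, -8.49124767e-06,
        1.36072939e+00, -1.21009444e-01]), 'qd': array([ 0.00049738, -0.00112131, -0.00265902, -0.0005496 ,  0.00058808,
        0.0012795 ]), 'effort': array([ 2.14331267e-03, -4.17696404e+01, -2.46404529e+01, -1.15757466e-04,
        5.79584768e-03, -2.07118734e-05]), 'position': array([ 0.13989293, -0.55751478,  0.403915  ]), 'ee_rot': array([-8.51273080e-04,  9.92455267e-01,  1.22604320e-01, -5.77176550e-06]), 'contact_force': array([ 0.62181164, -0.26647224, -0.43409285]), 'moment': array([-0.04725955, -0.00965746,  0.05405264]), 'gripper_force': 0.0, 'width': 0.08544209140614208} 0.1734
```

View pics/top0.png

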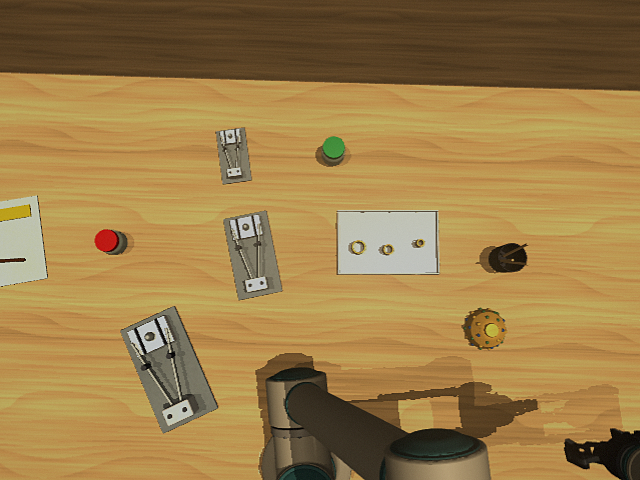

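View pics/scene0.png

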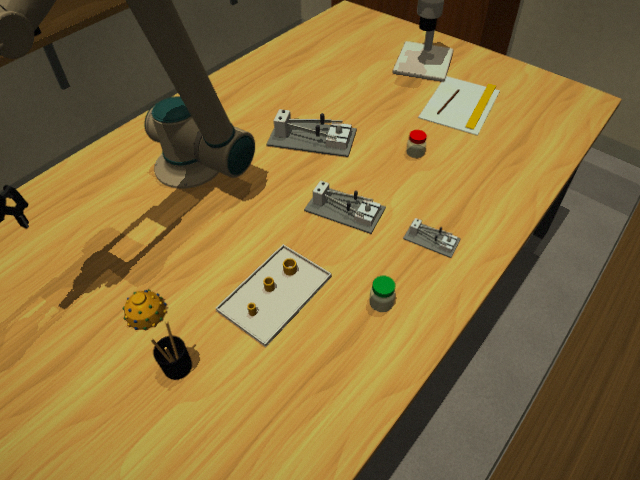

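Candidates in top view:
- Stands: small (233,155), middle (252,255), large (168,370). I choose (252,255), whose plate is about 86 px ≈ 205 mm long.
- Collars: large (357,247), middle (387,250), small (419,243). I choose (387,250).

I'll check both choices in one crop.

Run:
```python
from h import *
import pickle
D=pickle.load(open('d0.pkl','rb'));d=D['top'];im=d['image']
cv2.imwrite('pics/crop1.png',cv2.cvtColor(cv2.resize(im[205:305,215:445],None,fx=3.4,fy=3.4,interpolation=cv2.INTER_CUBIC),cv2.COLOR_RGB2BGR))
hsv=cv2.cvtColor(im,cv2.COLOR_RGB2HSV).astype(int)
# collars: saturated within tray
m=np.zeros(im.shape[:2],np.uint8);m[214:272,340:436]=(hsv[214:272,340:436,1]>90)
n,l,s,c=cv2.connectedComponentsWithStats(m)
for i in range(1,n):
    if s[i,4]>20:
        x,y,w,h,a=s[i];P=[onz(d,*p,0.034) for p in((x-.5,y+h/2),(x+w-.5,y+h/2))]
        print('collar',s[i],c[i],onz(d,*c[i],.034).round(4),'diam mm',1e3*np.linalg.norm(P[0]-P[1]))
# plate: low saturation region
m=np.zeros_like(m);m[200:308,215:295]=(hsv[200:308,215:295,1]<60)
m=cv2.morphologyEx(m,cv2.MORPH_CLOSE,np.ones((7,7)))
cs,_=cv2.findContours(m,cv2.RETR_EXTERNAL,cv2.CHAIN_APPROX_NONE);q=max(cs,key=cv2.contourArea)
r=cv2.minAreaRect(q);b=cv2.boxPoints(r);print(r);W=[onz(d,*p,.006) for p in b];print(np.round(W,4))
print([np.linalg.norm(W[i]-W[(i+1)%4]).round(4) for i in range(4)])
```

```text
collar [415 239  10   9  61] [419.49180328 242.63934426] [ 0.5386 -0.2575  0.034 ] diam mm 24.280577799322707
collar [351 240  15  15  91] [358.0989011  246.79120879] [ 0.5242 -0.1087  0.034 ] diam mm 36.38785572772953
collar [382 244  12  11  66] [387.62121212 249.12121212] [ 0.5206 -0.1804  0.034 ] diam mm 29.103531684076106
((251.96151733398438, 254.80770874023438), (81.97653198242188, 43.93001174926758), 78.69007110595703)
[[0.5866 0.2283 0.006 ]
 [0.6113 0.122  0.006 ]
 [0.4131 0.075  0.006 ]
 [0.389  0.1799 0.006 ]]
[np.float64(0.1091), np.float64(0.2038), np.float64(0.1076), np.float64(0.2034)]
```

View pics/crop1.png

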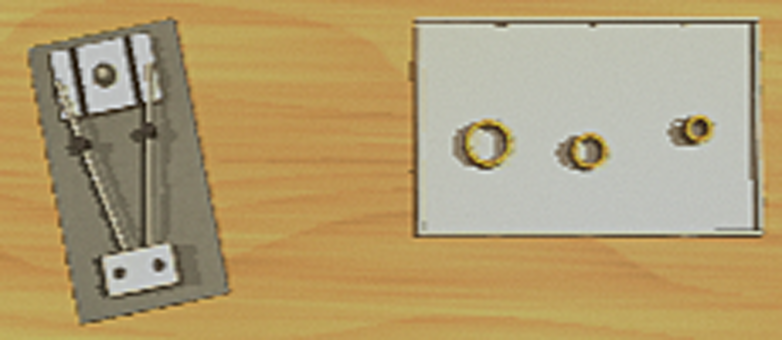

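The crop confirms both choices. The middle stand has its post at top px ≈(245.6,226.8), and the middle collar is at px (387.6,249). I'm moving over the collar and turning so the fingers close along the stand's x.

Emit:
{"fn": "jog_arm", "kwargs": {
  "plan": [
    {"dx": 32.9, "dy": -19.5},
    {"dx": 32.9, "dy": -19.5},
    {"dx": 32.9, "dy": -19.5},
    {"dx": 32.9, "dy": -19.5},
    {"dx": 32.9, "dy": -19.5},
    {"dx": 32.9, "dy": -19.5},
    {"dx": 32.9, "dy": -19.5},
    {"dx": 32.9, "dy": -19.5},
    {"dx": 32.9, "dy": -19.5},
    {"dx": 32.9, "dy": -19.5},
    {"dx": 32.9, "dy": -19.5},
    {"dx": 32.9, "dy": -19.5},
    {"dx": 32.9, "dy": -19.5},
    {"dx": 32.9, "dy": -19.5}
  ]
}}

```text
$.plan[0]: bad value
```

Emit:
{"fn": "jog_arm", "kwargs": {
  "plan": [
    {"dz": 6, "az": -1},
    {"dz": 6, "az": -1},
    {"dz": 6, "az": -1},
    {"dz": 6, "az": -1},
    {"dz": 6, "az": -1},
    {"dz": 6, "az": -1},
    {"dz": 6, "az": -1},
    {"dz": 6, "az": -1},
    {"dz": 6, "az": -1},
    {"dz": 6, "az": -1},
    {"dz": 6, "az": -1},
    {"dz": 6, "az": -1},
    {"dz": 6, "az": -1},
    {"dz": 6, "az": -1},
    {"dz": 6, "az": -1},
    {},
    {}
  ]
}}

```text
$.plan[0]: bad value
```

Run:
```python
from h import *
import pickle
D={n:grab(n) for n in('wrist','top','scene')};pickle.dump(D,open('d1.pkl','wb'))
d=D['wrist'];save(d,'w1.png');s=sensors.get_state();print(s['position'],s['ee_rot'],s['qpos'],s['contact_force'],s['clock'])
print(proj(d,[.5206,-.1804,.034]),proj(d,[.5242,-.1087,.034]), -d['extrinsics'][:3,:3].T@d['extrinsics'][:3,3])
```

```text
[ 0.13991372 -0.55762681  0.40431455] [-4.06011813e-04  9.92455431e-01  1.22605272e-01  2.73548357e-06] [-1.44597373e+00  2.76227533e-01  1.50546754e+00  7.17816592e-06
  1.36070959e+00 -1.21007996e-01] [-0.30572838 -0.3031964  -0.28820199] 0.25
[-120.223932   -514.49111221] [-234.29285258 -552.04663069] [ 0.21341955 -0.53919739  0.37337732]
```

View pics/w1.png

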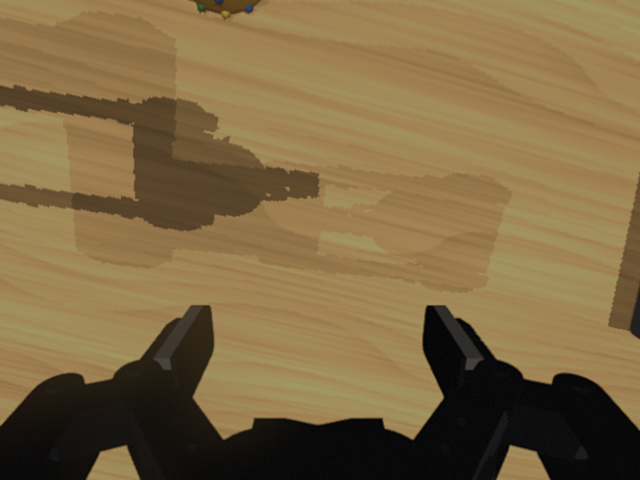

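The moves were refused, probably because every row needs all seven keys. The picture shows only bare table, with the fingers at (200,330) and (435,330).

Emit:
{"fn": "jog_arm", "kwargs": {
  "plan": [
    {"dx": 32.9, "dy": -19.5, "dz": 0, "ax": 0, "ay": 0, "az": 0, "grip": 0},
    {"dx": 32.9, "dy": -19.5, "dz": 0, "ax": 0, "ay": 0, "az": 0, "grip": 0},
    {"dx": 32.9, "dy": -19.5, "dz": 0, "ax": 0, "ay": 0, "az": 0, "grip": 0},
    {"dx": 32.9, "dy": -19.5, "dz": 0, "ax": 0, "ay": 0, "az": 0, "grip": 0},
    {"dx": 32.9, "dy": -19.5, "dz": 0, "ax": 0, "ay": 0, "az": 0, "grip": 0},
    {"dx": 32.9, "dy": -19.5, "dz": 0, "ax": 0, "ay": 0, "az": 0, "grip": 0},
    {"dx": 32.9, "dy": -19.5, "dz": 0, "ax": 0, "ay": 0, "az": 0, "grip": 0},
    {"dx": 32.9, "dy": -19.5, "dz": 0, "ax": 0, "ay": 0, "az": 0, "grip": 0},
    {"dx": 32.9, "dy": -19.5, "dz": 0, "ax": 0, "ay": 0, "az": 0, "grip": 0},
    {"dx": 32.9, "dy": -19.5, "dz": 0, "ax": 0, "ay": 0, "az": 0, "grip": 0},
    {"dx": 32.9, "dy": -19.5, "dz": 0, "ax": 0, "ay": 0, "az": 0, "grip": 0},
    {"dx": 32.9, "dy": -19.5, "dz": 0, "ax": 0, "ay": 0, "az": 0, "grip": 0},
    {"dx": 32.9, "dy": -19.5, "dz": 0, "ax": 0, "ay": 0, "az": 0, "grip": 0},
    {"dx": 32.9, "dy": -19.5, "dz": 0, "ax": 0, "ay": 0, "az": 0, "grip": 0}
  ]
}}

```text
clock: 1.42
position: [0.5212, -0.1792, 0.4047]
ee_rot: [0.0, 0.992, 0.123, 0.0]
contact_force: [0.3, -0.1, -0.2]
width: 0.0852
gripper_force: 0.0
```

Emit:
{"fn": "jog_arm", "kwargs": {
  "plan": [
    {"dx": 0, "dy": 0, "dz": 6, "ax": 0, "ay": 0, "az": -1, "grip": 0},
    {"dx": 0, "dy": 0, "dz": 6, "ax": 0, "ay": 0, "az": -1, "grip": 0},
    {"dx": 0, "dy": 0, "dz": 6, "ax": 0, "ay": 0, "az": -1, "grip": 0},
    {"dx": 0, "dy": 0, "dz": 6, "ax": 0, "ay": 0, "az": -1, "grip": 0},
    {"dx": 0, "dy": 0, "dz": 6, "ax": 0, "ay": 0, "az": -1, "grip": 0},
    {"dx": 0, "dy": 0, "dz": 6, "ax": 0, "ay": 0, "az": -1, "grip": 0},
    {"dx": 0, "dy": 0, "dz": 6, "ax": 0, "ay": 0, "az": -1, "grip": 0},
    {"dx": 0, "dy": 0, "dz": 6, "ax": 0, "ay": 0, "az": -1, "grip": 0},
    {"dx": 0, "dy": 0, "dz": 6, "ax": 0, "ay": 0, "az": -1, "grip": 0},
    {"dx": 0, "dy": 0, "dz": 6, "ax": 0, "ay": 0, "az": -1, "grip": 0},
    {"dx": 0, "dy": 0, "dz": 6, "ax": 0, "ay": 0, "az": -1, "grip": 0},
    {"dx": 0, "dy": 0, "dz": 6, "ax": 0, "ay": 0, "az": -1, "grip": 0},
    {"dx": 0, "dy": 0, "dz": 6, "ax": 0, "ay": 0, "az": -1, "grip": 0},
    {"dx": 0, "dy": 0, "dz": 6, "ax": 0, "ay": 0, "az": -1, "grip": 0},
    {"dx": 0, "dy": 0, "dz": 6, "ax": 0, "ay": 0, "az": -1, "grip": 0},
    {"dx": 0, "dy": 0, "dz": 0, "ax": 0, "ay": 0, "az": 0, "grip": 0}
  ]
}}

```text
clock: 2.75
position: [0.5198, -0.1807, 0.3135]
ee_rot: [-0.001, 0.614, 0.789, -0.0]
contact_force: [0.1, -1.0, -0.1]
width: 0.0856
gripper_force: 0.0
```

Run:
```python
from h import *
import pickle
D={n:grab(n) for n in('wrist','top','scene')};pickle.dump(D,open('d1.pkl','wb'))
d=D['wrist'];save(d,'w2.png');s=sensors.get_state();print(s['position'],s['ee_rot'],s['qpos'],s['contact_force'],s['clock'])
print(proj(d,[.5206,-.1804,.034]),proj(d,[.5242,-.1087,.034]), -d['extrinsics'][:3,:3].T@d['extrinsics'][:3,3])
```

```text
[ 0.52033273 -0.18093395  0.31486743] [ 1.25883605e-04  6.16027567e-01  7.87724584e-01 -1.79286476e-05] [-4.60931662e-01  3.05610539e-01  1.69772884e+00 -9.45377066e-05
  1.13801389e+00 -7.04308783e-01] [ 0.22690101  0.13459714 -0.06887864] 2.9
[321.31163999 237.74958842] [353.31329563 138.9867044 ] [ 0.4996946  -0.10641486  0.28301155]
```

View pics/w2.png

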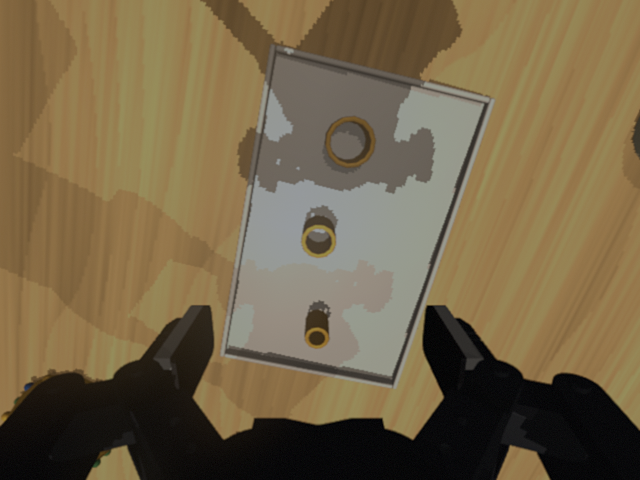

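Wrist view: the middle collar's rim is centred at ≈(319,240), the large one at (350,141) and the small one at (317,337). I'll work out the offset to the middle one.

```bash
cat >> h.py <<'E'
def tool():
    s=sensors.get_state();w,x,y,z=s['ee_rot'];from scipy.spatial.transform import Rotation as R
    return np.array(s['position']),R.from_quat([x,y,z,w]).as_matrix(),s
def togo(p): # world target for TCP -> tool mm
    P,R,s=tool(); return (R.T@(np.array(p)-P)*1e3).round(1)
E
python3 - <<'E'
from h import *
import pickle
d=pickle.load(open('d1.pkl','rb'))['wrist'];im=d['image']
hsv=cv2.cvtColor(im,cv2.COLOR_RGB2HSV).astype(int)
m=((hsv[...,1]>110)&(hsv[...,2]>95)).astype(np.uint8)
for n,(x,y) in dict(mid=(319,240),large=(350,141),small=(317,337)).items():
    ys,xs=np.nonzero(m[y-28:y+28,x-28:x+28]);xs=xs+x-28;ys=ys+y-28
    (cx,cy),r=cv2.minEnclosingCircle(np.c_[xs,ys].astype(np.float32));p=onz(d,cx,cy,.034)
    e=onz(d,cx+r,cy,.034);print(n,cx,cy,r,p.round(4),'diam',2e3*np.linalg.norm(e-p),togo([p[0],p[1],.181]))
t=pickle.load(open('d0.pkl','rb'))['top'];q=onz(t,245.6,226.8,.05);print('post top',q)
E
```

```text
mid 318.33929443359375 240.0 16.9298038482666 [ 0.5189 -0.1826  0.034 ] diam 24.433596332084647 [ -1.2  -1.8 133.9]
large 349.6826477050781 141.29336547851562 25.659265518188477 [ 0.5223 -0.1107  0.034 ] diam 34.13999956031413 [ 67.7  18.8 133.9]
small 316.5 337.0 11.884963989257812 [ 0.5372 -0.2607  0.034 ] diam 18.747458591384056 [-81.5  -2.9 133.9]
post top [0.56330893 0.1638079  0.05      ]
```

Emit:
{"fn": "jog_arm", "kwargs": {
  "plan": [
    {"dx": -1, "dy": -2, "dz": 20, "ax": 0, "ay": 0, "az": 0, "grip": 0.4},
    {"dx": 0, "dy": 0, "dz": 20, "ax": 0, "ay": 0, "az": 0, "grip": 0.4},
    {"dx": 0, "dy": 0, "dz": 20, "ax": 0, "ay": 0, "az": 0, "grip": 0.4},
    {"dx": 0, "dy": 0, "dz": 15, "ax": 0, "ay": 0, "az": 0, "grip": 0.4},
    {"dx": 0, "dy": 0, "dz": 5, "ax": 0, "ay": 0, "az": 0, "grip": 0.4},
    {"dx": 0, "dy": 0, "dz": 0, "ax": 0, "ay": 0, "az": 0, "grip": 0.4}
  ]
}}

```text
clock: 3.4
position: [0.5183, -0.1822, 0.2338]
ee_rot: [-0.001, 0.615, 0.788, -0.0]
contact_force: [-0.1, 0.1, 0.2]
width: 0.0514
gripper_force: 0.0
```

Run:
```python
from h import *
d=grab('wrist');im=d['image'];save(d,'w3.png')
c=proj(d,[.5189,-.1826,.034]).astype(int);print('pred',c)
hsv=cv2.cvtColor(im,cv2.COLOR_RGB2HSV).astype(int)
m=((hsv[...,1]>110)&(hsv[...,2]>95)).astype(np.uint8)
y0=max(c[1]-55,0);ys,xs=np.nonzero(m[y0:c[1]+55,c[0]-60:c[0]+60]);xs=xs+c[0]-60;ys=ys+y0
(cx,cy),r=cv2.minEnclosingCircle(np.c_[xs,ys].astype(np.float32));p=onz(d,cx,cy,.034)
print(cx,cy,r,p,2e3*np.linalg.norm(onz(d,cx+r,cy,.034)-p),togo([p[0],p[1],.181]),tool()[2]['width'],tool()[0])
```

```text
pred [321 284]
321.6955261230469 284.4337463378906 24.21198844909668 [ 0.51884829 -0.18246949  0.034     ] 24.731205518584098 [-0.   0.1 53.9] 0.05115564250667091 [ 0.51874982 -0.18244453  0.23485063]
```

View pics/w3.png

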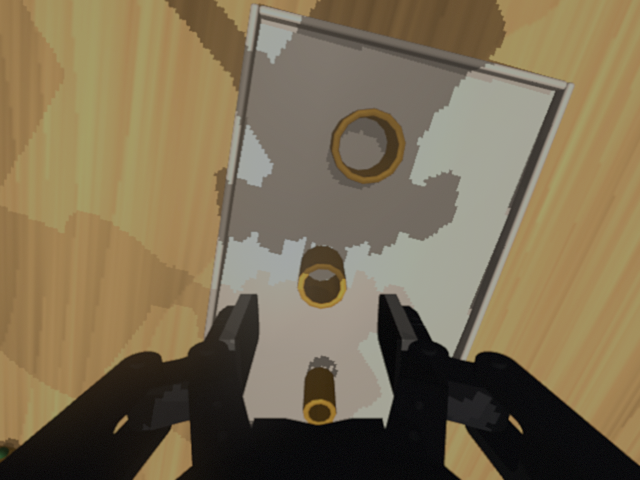

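The collar at (322,284) lies between the fingers, at (248,320) and (388,320). I'll descend, grip and lift.

Emit:
{"fn": "jog_arm", "kwargs": {
  "plan": [
    {"dx": 0, "dy": 0, "dz": 14, "ax": 0, "ay": 0, "az": 0, "grip": 0.4},
    {"dx": 0, "dy": 0, "dz": 14, "ax": 0, "ay": 0, "az": 0, "grip": 0.4},
    {"dx": 0, "dy": 0, "dz": 14, "ax": 0, "ay": 0, "az": 0, "grip": 0.4},
    {"dx": 0, "dy": 0, "dz": 8, "ax": 0, "ay": 0, "az": 0, "grip": 0.4},
    {"dx": 0, "dy": 0, "dz": 2, "ax": 0, "ay": 0, "az": 0, "grip": 0.4},
    {"dx": 0, "dy": 0, "dz": 0, "ax": 0, "ay": 0, "az": 0, "grip": 0.9},
    {"dx": 0, "dy": 0, "dz": 0, "ax": 0, "ay": 0, "az": 0, "grip": 0.9},
    {"dx": 0, "dy": 0, "dz": 0, "ax": 0, "ay": 0, "az": 0, "grip": 0.9},
    {"dx": 0, "dy": 0, "dz": 0, "ax": 0, "ay": 0, "az": 0, "grip": 0.9},
    {"dx": 0, "dy": 0, "dz": 0, "ax": 0, "ay": 0, "az": 0, "grip": 0.9},
    {"dx": 0, "dy": 0, "dz": 0, "ax": 0, "ay": 0, "az": 0, "grip": 0.9}
  ],
  "grip_force": 35
}}

```text
clock: 4.37
position: [0.519, -0.1826, 0.1838]
ee_rot: [0.001, 0.615, 0.788, 0.0]
contact_force: [-1.1, -0.6, 5.2]
width: 0.0249
gripper_force: 34.8
```

Emit:
{"fn": "jog_arm", "kwargs": {
  "plan": [
    {"dx": 0, "dy": 0, "dz": -20, "ax": 0, "ay": 0, "az": 0, "grip": 0.9},
    {"dx": 0, "dy": 0, "dz": -30, "ax": 0, "ay": 0, "az": 0, "grip": 0.9},
    {"dx": 0, "dy": 0, "dz": -30, "ax": 0, "ay": 0, "az": 0, "grip": 0.9},
    {"dx": 0, "dy": 0, "dz": -25, "ax": 0, "ay": 0, "az": 0, "grip": 0.9},
    {"dx": 26.5, "dy": 12.7, "dz": 0, "ax": 0, "ay": 0, "az": 0, "grip": 0.9},
    {"dx": 26.5, "dy": 12.7, "dz": 0, "ax": 0, "ay": 0, "az": 0, "grip": 0.9},
    {"dx": 26.5, "dy": 12.7, "dz": 0, "ax": 0, "ay": 0, "az": 0, "grip": 0.9},
    {"dx": 26.5, "dy": 12.7, "dz": 0, "ax": 0, "ay": 0, "az": 0, "grip": 0.9},
    {"dx": 26.5, "dy": 12.7, "dz": 0, "ax": 0, "ay": 0, "az": 0, "grip": 0.9},
    {"dx": 26.5, "dy": 12.7, "dz": 0, "ax": 0, "ay": 0, "az": 0, "grip": 0.9},
    {"dx": 26.5, "dy": 12.7, "dz": 0, "ax": 0, "ay": 0, "az": 0, "grip": 0.9},
    {"dx": 26.5, "dy": 12.7, "dz": 0, "ax": 0, "ay": 0, "az": 0, "grip": 0.9},
    {"dx": 26.5, "dy": 12.7, "dz": 0, "ax": 0, "ay": 0, "az": 0, "grip": 0.9},
    {"dx": 26.5, "dy": 12.7, "dz": 0, "ax": 0, "ay": 0, "az": 0, "grip": 0.9},
    {"dx": 0, "dy": 0, "dz": 0, "ax": 0, "ay": 0, "az": 0, "grip": 0.9},
    {"dx": 0, "dy": 0, "dz": 0, "ax": 0, "ay": 0, "az": 0, "grip": 0.9}
  ]
}}

```text
clock: 5.7
position: [0.5771, 0.107, 0.2873]
ee_rot: [-0.0, 0.614, 0.789, -0.0]
contact_force: [-0.3, -0.5, -0.6]
width: 0.0247
gripper_force: 34.7
```

Run:
```python
from h import *
import pickle
d=grab('wrist');save(d,'w4.png');P,R,s=tool();pickle.dump((d,P,R),open('d4.pkl','wb'));print(P,R.round(4),s['width'])
print('post pred',proj(d,[.5633,.1638,.05]), 'collar top pred', proj(d,P+R@[0,0,.155-.008]))
```

```text
[0.57690267 0.10590559 0.28724077] [[-2.449e-01  9.696e-01 -1.100e-03]
 [ 9.696e-01  2.449e-01 -9.000e-04]
 [-6.000e-04 -1.300e-03 -1.000e+00]] 0.02533903890690153
post pred [321.27754028 159.67057075] collar top pred [319.57749264 344.93110832]
```

View pics/w4.png

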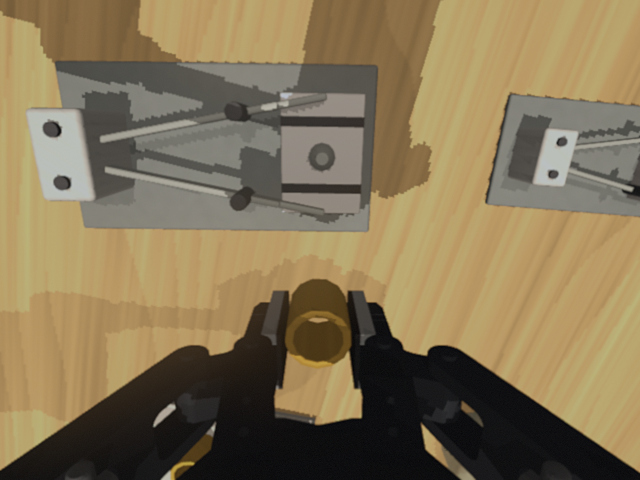

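Run:
```python
from h import *
import pickle
d,P,R=pickle.load(open('d4.pkl','rb'));im=d['image']
hsv=cv2.cvtColor(im,cv2.COLOR_RGB2HSV).astype(int)
m=((hsv[...,1]>120)&(hsv[...,2]>110)&(hsv[...,0]<30)).astype(np.uint8);m[:312]=0;m[372:]=0;m[:,:284]=0;m[:,354:]=0
ys,xs=np.nonzero(m);(cx,cy),r=cv2.minEnclosingCircle(np.c_[xs,ys].astype(np.float32))
z=P[2]-.1498;c=onz(d,cx,cy,z);print('collar',cx,cy,r,'off tool mm',(R.T@(c-P)*1e3).round(1),'diam',2e3*np.linalg.norm(onz(d,cx+r,cy,z)-c))
g=cv2.cvtColor(im,cv2.COLOR_RGB2GRAY)
# black lines
L=[]
for y0,y1 in((112,132),(178,198)):
    k=(g[y0:y1,284:362]<55);ys,xs=np.nonzero(k);A=np.array([onz(d,x+284,y+y0,.03) for x,y in zip(xs,ys)])
    cen=A.mean(0);v=np.linalg.svd((A-cen)[:,:2])[2][0];v=v*np.sign(v[0]);L.append(cen);print('line',len(xs),xs.min()+284,xs.max()+284,cen.round(4),'yaw',np.degrees(np.arctan2(v[1],v[0])))
    for xx in (300,350):
        col=np.nonzero(g[y0:y1,xx]<60)[0]+y0;print(xx,col)
print('sep',np.linalg.norm(L[0]-L[1])*1e3,'mid',(L[0]+L[1])/2,np.degrees(np.arctan2(*(L[0]-L[1])[[1,0]])))
crop=g[138:178,300:342]
cv2.imwrite('pics/post.png',cv2.resize(im[90:220,220:380,::-1],None,fx=4.5,fy=4.5,interpolation=cv2.INTER_CUBIC))
for p in [(320.5,157)]: print('post top',onz(d,*p,.05),togo([*onz(d,*p,.05)[:2],.2]))
```

```text
collar 318.0 349.7033996582031 39.27534866333008 off tool mm [ -4.   -0.6 149.8] diam 30.0821206634516
line 617 284 361 [0.5592 0.1841 0.03  ] yaw 13.49806553628678
300 [117 118 119 120 121 122 123 124 125]
350 [118 119 120 121 122 123 124 125]
line 571 284 360 [0.5689 0.1453 0.03  ] yaw 13.434327308977307
300 [185 186 187 188 189 190 191]
350 [185 186 187 188 189 190 191 192]
sep 40.03906688808624 mid [0.56401497 0.16467975 0.03      ] 104.02168160778027
post top [0.56251381 0.16511218 0.05      ] [61.   0.7 87.2]
```

View pics/post.png

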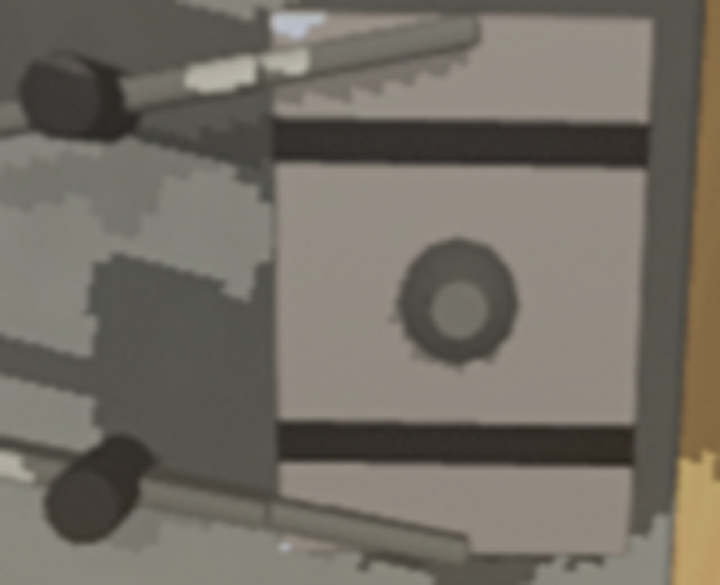

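Stage view: the post top is at px ≈(322,159) and the lines at rows 122 and 188. The stand origin is about (0.563,0.164) with yaw 13.5°. The collar is held within 0.5 mm of the tool axis, so I'll move over the post and lower.

Emit:
{"fn": "jog_arm", "kwargs": {
  "plan": [
    {"dx": 20, "dy": 1, "dz": 0, "ax": 0, "ay": 0, "az": 0, "grip": 0.9},
    {"dx": 20, "dy": 0, "dz": 0, "ax": 0, "ay": 0, "az": 0, "grip": 0.9},
    {"dx": 14.6, "dy": 0, "dz": 0, "ax": 0, "ay": 0, "az": 0, "grip": 0.9},
    {"dx": 5, "dy": 0, "dz": 15, "ax": 0, "ay": 0, "az": 0, "grip": 0.9},
    {"dx": 0, "dy": 0, "dz": 20, "ax": 0, "ay": 0, "az": 0, "grip": 0.9},
    {"dx": 0, "dy": 0, "dz": 12, "ax": 0, "ay": 0, "az": 0, "grip": 0.9},
    {"dx": 0, "dy": 0, "dz": 5, "ax": 0, "ay": 0, "az": 0, "grip": 0.9},
    {"dx": 0, "dy": 0, "dz": 0, "ax": 0, "ay": 0, "az": 0, "grip": 0.9},
    {"dx": 0, "dy": 0, "dz": 0, "ax": 0, "ay": 0, "az": 0, "grip": 0.9},
    {"dx": 0, "dy": 0, "dz": 0, "ax": 0, "ay": 0, "az": 0, "grip": 0.9}
  ]
}}

```text
clock: 6.58
position: [0.5642, 0.1633, 0.2366]
ee_rot: [0.001, 0.615, 0.788, 0.001]
contact_force: [1.2, 0.3, -0.3]
width: 0.0249
gripper_force: 34.7
```

Run:
```python
from h import *
T={n:grab(n) for n in('top','scene')}
P,R,s=tool();print(P,s['contact_force'])
for n,c in(('top',[.563,.164,.05]),('scene',[.563,.164,.05])):
    u,v=proj(T[n],c).astype(int);print(n,u,v)
    cv2.imwrite('pics/m_%s.png'%n,cv2.resize(T[n]['image'][v-35:v+35,u-45:u+45,::-1],None,fx=5,fy=5,interpolation=cv2.INTER_CUBIC))
a=cv2.imread('pics/m_top.png');b=cv2.imread('pics/m_scene.png');cv2.imwrite('pics/m.png',cv2.resize(np.hstack([a,b]),(800,311)))
print('togo',togo([.563,.1643,.21]))
```

```text
[0.56416714 0.16346486 0.23668914] [ 0.40446289  0.30784478 -1.33153806]
top 245 226
scene 366 204
togo [ 1.1 -1.  26.7]
```

View pics/m.png

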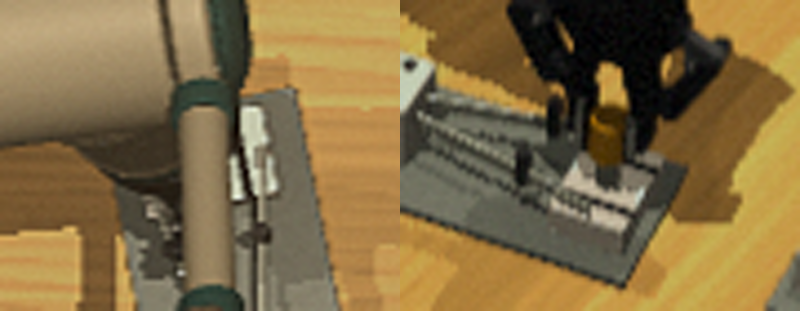

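The right half shows the collar hanging just above the post, lined up with it. I'm lowering while watching the force.

Emit:
{"fn": "jog_arm", "kwargs": {
  "plan": [
    {"dx": 0.6, "dy": -0.6, "dz": 3, "ax": 0, "ay": 0, "az": 0, "grip": 0.9},
    {"dx": 0, "dy": 0, "dz": 4, "ax": 0, "ay": 0, "az": 0, "grip": 0.9},
    {"dx": 0, "dy": 0, "dz": 3, "ax": 0, "ay": 0, "az": 0, "grip": 0.9},
    {"dx": 0, "dy": 0, "dz": 3, "ax": 0, "ay": 0, "az": 0, "grip": 0.9},
    {"dx": 0, "dy": 0, "dz": 0, "ax": 0, "ay": 0, "az": 0, "grip": 0.9},
    {"dx": 0, "dy": 0, "dz": 0, "ax": 0, "ay": 0, "az": 0, "grip": 0.9}
  ]
}}

```text
clock: 7.18
position: [0.5629, 0.1641, 0.2223]
ee_rot: [-0.0, 0.615, 0.788, -0.0]
contact_force: [-0.7, 0.4, -0.9]
width: 0.0252
gripper_force: 34.7
```

Emit:
{"fn": "jog_arm", "kwargs": {
  "plan": [
    {"dx": 0, "dy": 0, "dz": 2, "ax": 0, "ay": 0, "az": 0, "grip": 0.9},
    {"dx": 0, "dy": 0, "dz": 2, "ax": 0, "ay": 0, "az": 0, "grip": 0.9},
    {"dx": 0, "dy": 0, "dz": 2, "ax": 0, "ay": 0, "az": 0, "grip": 0.9},
    {"dx": 0, "dy": 0, "dz": 2, "ax": 0, "ay": 0, "az": 0, "grip": 0.9},
    {"dx": 0, "dy": 0, "dz": 0, "ax": 0, "ay": 0, "az": 0, "grip": 0.9},
    {"dx": 0, "dy": 0, "dz": 0, "ax": 0, "ay": 0, "az": 0, "grip": 0.9}
  ]
}}

```text
clock: 7.68
position: [0.5632, 0.1642, 0.2145]
ee_rot: [0.0, 0.615, 0.788, 0.0]
contact_force: [0.9, 0.4, -1.3]
width: 0.0251
gripper_force: 34.7
```

Emit:
{"fn": "jog_arm", "kwargs": {
  "plan": [
    {"dx": 0, "dy": 0, "dz": 1.5, "ax": 0, "ay": 0, "az": 0, "grip": 0.9},
    {"dx": 0, "dy": 0, "dz": 1.5, "ax": 0, "ay": 0, "az": 0, "grip": 0.9},
    {"dx": 0, "dy": 0, "dz": 0, "ax": 0, "ay": 0, "az": 0, "grip": 0.9},
    {"dx": 0, "dy": 0, "dz": 0, "ax": 0, "ay": 0, "az": 0, "grip": 0.9}
  ]
}}

```text
clock: 8.02
position: [0.5632, 0.1642, 0.2116]
ee_rot: [0.0, 0.615, 0.788, 0.0]
contact_force: [1.4, 0.3, -1.9]
width: 0.025
gripper_force: 34.7
```

Emit:
{"fn": "jog_arm", "kwargs": {
  "plan": [
    {"dx": 0, "dy": 0, "dz": 1, "ax": 0, "ay": 0, "az": 0, "grip": 0.9},
    {"dx": 0, "dy": 0, "dz": 1, "ax": 0, "ay": 0, "az": 0, "grip": 0.9},
    {"dx": 0, "dy": 0, "dz": 0, "ax": 0, "ay": 0, "az": 0, "grip": 0.9},
    {"dx": 0, "dy": 0, "dz": 0, "ax": 0, "ay": 0, "az": 0, "grip": 0.9}
  ]
}}

```text
clock: 8.35
position: [0.5632, 0.1642, 0.2099]
ee_rot: [0.0, 0.615, 0.788, 0.0]
contact_force: [1.0, 2.1, -0.1]
width: 0.0249
gripper_force: 34.9
```

The collar seems to be on the stage. I'm releasing, rising, then backing off and turning towards the tweezers.

Emit:
{"fn": "jog_arm", "kwargs": {
  "plan": [
    {"dx": 0, "dy": 0, "dz": 0, "ax": 0, "ay": 0, "az": 0, "grip": 0.6},
    {"dx": 0, "dy": 0, "dz": 0, "ax": 0, "ay": 0, "az": 0, "grip": 0.5},
    {"dx": 0, "dy": 0, "dz": 0, "ax": 0, "ay": 0, "az": 0, "grip": 0.4},
    {"dx": 0, "dy": 0, "dz": 0, "ax": 0, "ay": 0, "az": 0, "grip": 0.3},
    {"dx": 0, "dy": 0, "dz": -5, "ax": 0, "ay": 0, "az": 0, "grip": 0.3},
    {"dx": 0, "dy": 0, "dz": -10, "ax": 0, "ay": 0, "az": 0, "grip": 0.2},
    {"dx": 0, "dy": 0, "dz": -20, "ax": 0, "ay": 0, "az": 0, "grip": 0},
    {"dx": 0, "dy": 0, "dz": -25, "ax": 0, "ay": 0, "az": 0, "grip": 0},
    {"dx": 0, "dy": 0, "dz": -30, "ax": 0, "ay": 0, "az": 0, "grip": 0},
    {"dx": 0, "dy": -20, "dz": 0, "ax": 0, "ay": 0, "az": 0, "grip": 0},
    {"dx": 0, "dy": -20, "dz": 0, "ax": 0, "ay": 0, "az": 0, "grip": 0},
    {"dx": 0, "dy": -6, "dz": 0, "ax": 0, "ay": 0, "az": 0, "grip": 0}
  ]
}}

```text
clock: 9.35
position: [0.5159, 0.1525, 0.301]
ee_rot: [-0.0, 0.615, 0.788, -0.001]
contact_force: [-0.9, 0.9, -0.8]
width: 0.0851
gripper_force: 0.0
```

Emit:
{"fn": "jog_arm", "kwargs": {
  "plan": [
    {"dx": 0, "dy": 0, "dz": 0, "ax": 0, "ay": 0, "az": 1, "grip": 0},
    {"dx": 0, "dy": 0, "dz": 0, "ax": 0, "ay": 0, "az": 1, "grip": 0},
    {"dx": 0, "dy": 0, "dz": 0, "ax": 0, "ay": 0, "az": 1, "grip": 0},
    {"dx": 0, "dy": 0, "dz": 0, "ax": 0, "ay": 0, "az": 1, "grip": 0},
    {"dx": 0, "dy": 0, "dz": 0, "ax": 0, "ay": 0, "az": 1, "grip": 0},
    {"dx": 0, "dy": 0, "dz": 0, "ax": 0, "ay": 0, "az": 1, "grip": 0},
    {"dx": 0, "dy": 0, "dz": 0, "ax": 0, "ay": 0, "az": 1, "grip": 0},
    {"dx": 0, "dy": 0, "dz": 0, "ax": 0, "ay": 0, "az": 1, "grip": 0},
    {"dx": 0, "dy": 0, "dz": 0, "ax": 0, "ay": 0, "az": 1, "grip": 0},
    {"dx": 0, "dy": 0, "dz": 0, "ax": 0, "ay": 0, "az": 1, "grip": 0},
    {"dx": 0, "dy": 0, "dz": 0, "ax": 0, "ay": 0, "az": 1, "grip": 0},
    {"dx": 0, "dy": 0, "dz": 0, "ax": 0, "ay": 0, "az": 1, "grip": 0},
    {"dx": 0, "dy": 0, "dz": 0, "ax": 0, "ay": 0, "az": 1, "grip": 0},
    {"dx": 0, "dy": 0, "dz": 0, "ax": 0, "ay": 0, "az": 1, "grip": 0},
    {"dx": 0, "dy": 0, "dz": 0, "ax": 0, "ay": 0, "az": 1, "grip": 0},
    {"dx": 0, "dy": 0, "dz": 0, "ax": 0, "ay": 0, "az": 0.1, "grip": 0},
    {"dx": 0, "dy": 0, "dz": 0, "ax": 0, "ay": 0, "az": 0, "grip": 0},
    {"dx": 0, "dy": 0, "dz": 0, "ax": 0, "ay": 0, "az": 0, "grip": 0}
  ]
}}

```text
clock: 10.85
position: [0.5186, 0.1529, 0.2998]
ee_rot: [0.0, 0.993, 0.118, 0.0]
contact_force: [0.5, -0.2, -0.1]
width: 0.0854
gripper_force: 0.0
```

Run:
```python
from h import *
import pickle
d=grab('wrist');P,R,s=tool();pickle.dump((d,P,R),open('d5.pkl','wb'));print(P,R.round(4),s['width'],s['clock'],s['qpos'])
im=d['image'];g=cv2.cvtColor(im,cv2.COLOR_RGB2GRAY);hsv=cv2.cvtColor(im,cv2.COLOR_RGB2HSV).astype(int)
print('pred post z.06',proj(d,[.563,.164,.06]))
u,v=proj(d,[.563,.164,.06]).astype(int)
m=((hsv[...,1]>110)&(hsv[...,2]>90)&(hsv[...,0]<32)).astype(np.uint8);w=np.zeros_like(m);w[v-45:v+45,u-45:u+45]=m[v-45:v+45,u-45:u+45]
n,l,st,c=cv2.connectedComponentsWithStats(w)
for i in range(1,n):
    if st[i,4]>40:
        ys,xs=np.nonzero(l==i);(cx,cy),r=cv2.minEnclosingCircle(np.c_[xs,ys].astype(np.float32));print(st[i],cx,cy,r,onz(d,cx,cy,.06).round(4),'diam@.06',2e3*np.linalg.norm(onz(d,cx+r,cy,.06)-onz(d,cx,cy,.06)))
a=np.radians(13.5);S=np.array([[np.cos(a),-np.sin(a),0],[np.sin(a),np.cos(a),0],[0,0,1]])
def st2w(p): return S@(np.array(p)/1e3)+[.563,.1643,0]
for nm,p in dict(lL=[2,20,30],lR=[2,-20,30],gL=[-47,24,58],gR=[-47,-24,58],tL=[0,33,40],tR=[0,-33,40]).items(): print(nm,proj(d,st2w(p)).round(1))
save(d,'w5.png')
for row in range(130,320,30): print(row,[x for x in np.nonzero(g[row,150:500]<55)[0]+150][:80])
```

```text
[0.51850341 0.15292461 0.2997819 ] [[ 9.720e-01  2.348e-01  2.000e-04]
 [ 2.348e-01 -9.720e-01 -0.000e+00]
 [ 2.000e-04  1.000e-04 -1.000e+00]] 0.08521496720443696 10.9 [ 1.58092665e-01  3.05415890e-01  1.74089469e+00 -7.66226372e-05
  1.09508633e+00  1.49192023e+00]
pred post z.06 [316.88995712 180.2323516 ]
[297 159  43  44 694] 317.950439453125 180.44894409179688 22.035419464111328 [0.563  0.1634 0.06  ] diam@.06 25.425353825207978
lL [286.  170.4]
lR [347.1 170.5]
gL [277.7 255.5]
gR [355.  255.6]
tL [264.1 175.5]
tR [368.9 175.7]
130 []
160 []
190 [np.int64(289)]
220 []
250 [np.int64(272), np.int64(273), np.int64(274), np.int64(275), np.int64(276), np.int64(277), np.int64(278), np.int64(279), np.int64(280), np.int64(281), np.int64(282), np.int64(283), np.int64(284), np.int64(285), np.int64(347), np.int64(348), np.int64(349), np.int64(350), np.int64(351), np.int64(352), np.int64(353), np.int64(354), np.int64(355), np.int64(356), np.int64(357), np.int64(358), np.int64(359), np.int64(360), np.int64(361)]
280 []
310 [np.int64(200), np.int64(201), np.int64(202), np.int64(203), np.int64(204), np.int64(205), np.int64(206), np.int64(207), np.int64(208), np.int64(209), np.int64(210), np.int64(426), np.int64(427), np.int64(428), np.int64(429), np.int64(430), np.int64(431), np.int64(432), np.int64(433), np.int64(434), np.int64(435), np.int64(436), np.int64(437), np.int64(438), np.int64(439), np.int64(440), np.int64(441), np.int64(442), np.int64(443), np.int64(444), np.int64(445), np.int64(446), np.int64(447)]
```

The collar is mounted: its rim is 25.4 mm across at z = 0.06, over the post. The grips at columns 278.5 and 354 in row 250 match the prediction. I'm descending around them.

Emit:
{"fn": "jog_arm", "kwargs": {
  "plan": [
    {"dx": 0, "dy": -0.6, "dz": 20, "ax": 0, "ay": 0, "az": 0, "grip": 0},
    {"dx": 0, "dy": 0, "dz": 20, "ax": 0, "ay": 0, "az": 0, "grip": 0},
    {"dx": 0, "dy": 0, "dz": 20, "ax": 0, "ay": 0, "az": 0, "grip": 0},
    {"dx": 0, "dy": 0, "dz": 15, "ax": 0, "ay": 0, "az": 0, "grip": 0},
    {"dx": 0, "dy": 0, "dz": 10, "ax": 0, "ay": 0, "az": 0, "grip": 0},
    {"dx": 0, "dy": 0, "dz": 7, "ax": 0, "ay": 0, "az": 0, "grip": 0},
    {"dx": 0, "dy": 0, "dz": 0, "ax": 0, "ay": 0, "az": 0, "grip": 0.2},
    {"dx": 0, "dy": 0, "dz": 0, "ax": 0, "ay": 0, "az": 0, "grip": 0.3},
    {"dx": 0, "dy": 0, "dz": 0, "ax": 0, "ay": 0, "az": 0, "grip": 0.4},
    {"dx": 0, "dy": 0, "dz": 0, "ax": 0, "ay": 0, "az": 0, "grip": 0.45},
    {"dx": 0, "dy": 0, "dz": 0, "ax": 0, "ay": 0, "az": 0, "grip": 0.47},
    {"dx": 0, "dy": 0, "dz": 0, "ax": 0, "ay": 0, "az": 0, "grip": 0.47},
    {"dx": 0, "dy": 0, "dz": 0, "ax": 0, "ay": 0, "az": 0, "grip": 0.47},
    {"dx": 0, "dy": 0, "dz": 0, "ax": 0, "ay": 0, "az": 0, "grip": 0.47}
  ]
}}

```text
clock: 12.07
position: [0.5193, 0.1537, 0.2096]
ee_rot: [-0.0, 0.993, 0.117, 0.002]
contact_force: [-0.2, -0.3, 5.4]
width: 0.0453
gripper_force: 4.4
```

Run:
```python
from h import *
import pickle
d=grab('wrist');P,R,s=tool();pickle.dump((d,P,R),open('d6.pkl','wb'));save(d,'w6.png');print(P,s['width'],s['clock'],s['contact_force'],s['gripper_force'])
a=np.radians(13.5);S=np.array([[np.cos(a),-np.sin(a),0],[np.sin(a),np.cos(a),0],[0,0,1]])
def st2w(p): return S@(np.array(p)/1e3)+[.563,.1643,0]
for nm,p in dict(lL=[2,20,30],lR=[2,-20,30],lLf=[20,20,30],gL=[-45,15.5,58],tL=[0,20,40.5],tR=[0,-20,40.5],col=[0,0,60]).items(): print(nm,proj(d,st2w(p)).round(1))
```

```text
[0.5192506  0.15373844 0.20962471] 0.04546924146527717 12.1167 [0.07834847 0.20346701 4.85794494] 4.438407942652702
lL [269.2 199.8]
lR [364.8 199.8]
lLf [267.5 155.8]
gL [276.6 335. ]
tL [266. 210.]
tR [368. 210.]
col [316.9 222.4]
```

View pics/w6.png

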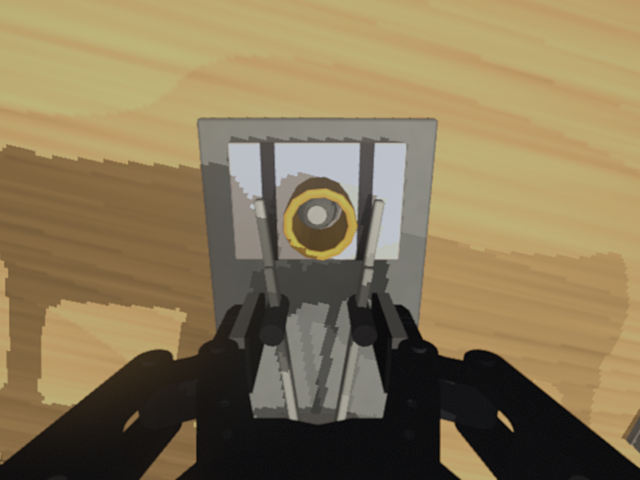

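The collar sits flat over the post, with the post top visible at (318,213). The tips are at (260,200) and (378,200), still outside the lines at columns 268 and 366. I'll close to about 41.4 mm and shift 0.5 mm to the left.

Emit:
{"fn": "jog_arm", "kwargs": {
  "plan": [
    {"dx": 0, "dy": -0.25, "dz": 0, "ax": 0, "ay": 0, "az": 0, "grip": 0.48},
    {"dx": 0, "dy": -0.25, "dz": 0, "ax": 0, "ay": 0, "az": 0, "grip": 0.49},
    {"dx": 0, "dy": 0, "dz": 0, "ax": 0, "ay": 0, "az": 0, "grip": 0.5},
    {"dx": 0, "dy": 0, "dz": 0, "ax": 0, "ay": 0, "az": 0, "grip": 0.51},
    {"dx": 0, "dy": 0, "dz": 0, "ax": 0, "ay": 0, "az": 0, "grip": 0.515},
    {"dx": 0, "dy": 0, "dz": 0, "ax": 0, "ay": 0, "az": 0, "grip": 0.515},
    {"dx": 0, "dy": 0, "dz": 0, "ax": 0, "ay": 0, "az": 0, "grip": 0.515},
    {"dx": 0, "dy": 0, "dz": 0, "ax": 0, "ay": 0, "az": 0, "grip": 0.515},
    {"dx": 0, "dy": 0, "dz": 0, "ax": 0, "ay": 0, "az": 0, "grip": 0.515},
    {"dx": 0, "dy": 0, "dz": 0, "ax": 0, "ay": 0, "az": 0, "grip": 0.515}
  ]
}}

```text
clock: 12.95
position: [0.5193, 0.1541, 0.21]
ee_rot: [0.0, 0.993, 0.118, 0.003]
contact_force: [0.3, -0.3, 8.0]
width: 0.0414
gripper_force: 5.1
```

```bash
cat > tips.py <<'E'
from h import *
d=grab('wrist');P,R,s=tool();print(P,s['width'],s['clock'],s['contact_force'],s['gripper_force'])
g=cv2.cvtColor(d['image'],cv2.COLOR_RGB2GRAY)
for r in (150,165,180,190,195,198,201,204,208,214,220,228): print(r,'L',*g[r,252:286],'| R',*g[r,350:388])
E
python3 tips.py
```

```text
[0.5193555  0.15413921 0.21001902] 0.04155810677696441 13.0 [-0.12135913 -0.85381951  7.9356341 ] 5.111063942313194
150 L 190 191 191 191 191 191 193 190 164 112 75 72 74 75 75 75 76 75 76 75 75 72 82 130 177 191 192 191 191 191 190 191 191 191 | R 191 191 191 191 191 191 191 192 194 189 146 92 80 82 82 83 83 84 82 83 83 82 81 76 111 172 192 193 192 191 191 191 191 191 192 192 192 192
165 L 191 190 190 191 191 190 191 193 189 151 90 68 72 72 74 74 74 73 74 74 75 73 68 105 170 192 192 190 191 190 191 190 191 190 | R 191 191 191 191 191 192 192 193 191 164 114 83 80 80 81 82 81 81 80 82 81 80 77 98 153 186 193 192 192 192 192 192 192 192 192 191 192 192
180 L 189 189 190 189 190 189 190 191 191 175 131 80 67 71 71 71 72 72 72 72 71 73 69 79 128 176 191 193 189 172 152 144 143 144 | R 192 192 191 191 192 191 192 194 190 148 92 75 79 79 80 79 79 79 79 78 78 76 79 122 177 193 193 192 192 192 192 192 192 192 192 192 192 192
190 L 189 190 189 190 189 189 190 190 192 188 153 94 65 68 70 70 70 70 70 70 70 71 67 61 84 128 144 146 145 144 144 144 144 145 | R 190 189 189 189 190 189 191 188 163 
[... 1654 characters left out ...]
57 148 172 169 121 63 46 49 50 57 73 110 145 167 174 175 176 177 176 164 157 178 190 191 192 192 192 192 193 192 193 192 193 193
220 L 141 140 140 141 140 140 140 141 141 142 138 118 104 106 110 110 113 126 131 122 104 81 60 51 48 66 100 114 114 113 114 114 118 141 | R 157 158 161 164 164 161 142 103 64 47 47 48 53 69 107 145 165 172 174 175 176 176 165 157 178 190 192 192 193 192 193 192 192 192 192 192 193 193
228 L 139 139 139 139 139 139 139 140 140 140 139 124 98 96 107 110 111 112 112 110 104 92 76 59 47 61 98 112 113 116 130 129 127 143 | R 155 157 158 160 162 163 157 123 70 42 43 54 76 120 150 166 172 172 174 175 172 162 157 178 191 192 192 192 192 192 192 192 192 192 192 193 193 193
```

```bash
cat > tip2.py <<'E'
from h import *
d=grab('wrist');P,R,s=tool();print(P,s['width'],s['clock'],s['contact_force'].round(1),s['gripper_force'])
g=cv2.cvtColor(d['image'],cv2.COLOR_RGB2GRAY).astype(float)
a=np.radians(13.5);S=np.array([[np.cos(a),-np.sin(a),0],[np.sin(a),np.cos(a),0],[0,0,1]])
def w2s(p): return S.T@(p-[.563,.1643,0])*1e3
def cross(r,x,step,thr,up):   # walk from x until crossing
    while (g[r,x]<thr)==up: x+=step
    f=(thr-g[r,x-step])/(g[r,x]-g[r,x-step]); return x-step+step*f
L={}
for n,x in(('L',268),('R',367)):
    c=[w2s(onz(d,(cross(r,x,-1,130,True)+cross(r,x,1,130,True))/2,r,.03)) for r in range(152,172,3)]
    k=np.polyfit([q[0] for q in c],[q[1] for q in c],1);L[n]=np.polyval(k,0);print('line',n,'y at x=0 %.2f slope %.4f'%(L[n],k[0]))
    # inner edge (dark, thr 115) of tip; tip half-thickness 2 mm
    for r in (203,205,207):
        st=1 if n=='L' else -1
        b=int(x-2*st) if n=='L' else 372
        e=cross(r,b,st,115,False);q=w2s(onz(d,e,r,.0405));print('tip',n,r,'inner px %.1f'%e,q.round(2)[:2],'centre-line %.2f'%(q[1]+(2 if n=='L' else -2)-L[n]))
E
python3 tip2.py
```

```text
[0.51934989 0.15413489 0.21002922] 0.04168462984323133 13.05 [ 0.8 -0.1  7.6] 5.110949277877808
line L y at x=0 20.23 slope -0.0036
tip L 203 inner px 270.5 [ 3.01 18.52] centre-line 0.28
tip L 205 inner px 270.7 [ 2.21 18.46] centre-line 0.23
tip L 207 inner px 271.0 [ 1.41 18.38] centre-line 0.15
line R y at x=0 -19.84 slope -0.0058
tip R 203 inner px 366.4 [  3.   -19.02] centre-line -1.18
tip R 205 inner px 366.1 [  2.21 -18.93] centre-line -1.08
tip R 207 inner px 365.8 [  1.41 -18.83] centre-line -0.99
```

Emit:
{"fn": "jog_arm", "kwargs": {
  "plan": [
    {"dx": 0, "dy": -0.3, "dz": 0, "ax": 0, "ay": 0, "az": 0, "grip": 0.52},
    {"dx": 0, "dy": 0, "dz": 0, "ax": 0, "ay": 0, "az": 0, "grip": 0.526},
    {"dx": 0, "dy": 0, "dz": 0, "ax": 0, "ay": 0, "az": 0, "grip": 0.526},
    {"dx": 0, "dy": 0, "dz": 0, "ax": 0, "ay": 0, "az": 0, "grip": 0.526},
    {"dx": 0, "dy": 0, "dz": 0, "ax": 0, "ay": 0, "az": 0, "grip": 0.526},
    {"dx": 0, "dy": 0, "dz": 0, "ax": 0, "ay": 0, "az": 0, "grip": 0.526}
  ]
}}

```text
clock: 13.55
position: [0.5194, 0.1544, 0.2101]
ee_rot: [0.0, 0.993, 0.118, 0.003]
contact_force: [-0.8, -1.0, 8.0]
width: 0.0406
gripper_force: 5.2
```

```bash
python3 tip2.py; python3 tips.py | grep -E "^(201|204|208)"
```

```text
[0.51934416 0.15439152 0.21012281] 0.04044406659680736 13.6 [-0.  -0.3  8.6] 5.245930999517441
line L y at x=0 20.11 slope 0.0036
tip L 203 inner px 272.0 [ 3.06 18.16] centre-line 0.05
tip L 205 inner px 272.2 [ 2.27 18.1 ] centre-line -0.01
tip L 207 inner px 272.5 [ 1.47 18.01] centre-line -0.09
line R y at x=0 -20.02 slope 0.0039
tip R 203 inner px 364.4 [  3.06 -18.02] centre-line 0.00
tip R 205 inner px 364.0 [  2.26 -17.89] centre-line 0.13
tip R 207 inner px 363.8 [  1.47 -17.81] centre-line 0.21
201 L 189 189 189 189 190 189 186 180 167 153 137 127 138 146 151 155 156 158 149 128 99 72 57 54 54 71 107 133 140 141 140 142 143 143 | R 78 114 168 188 192 192 184 152 109 74 55 52 53 62 83 115 138 150 152 150 149 146 139 144 173 188 191 191 191 192 192 193 192 192 192 192 192 193
204 L 179 189 189 189 189 189 189 189 191 186 160 145 158 166 170 173 177 180 172 152 118 83 60 53 53 69 103 115 115 113 117 133 142 142 | R 140 108 97 141 182 189 158 121 100 74 54 51 55 69 104 142 165 173 176 178 178 178 170 159 165 184 190 191 192 192 192 192 192 192 192 193 193 192
208 L 172 185 186 189 191 191 190 190 188 171 148 142 152 161 168 171 175 178 177 164 137 103 70 54 49 66 100 114 114 117 133 142 143 144 | R 168 167 160 142 120 106 110 113 96 67 51 51 59 85 130 156 171 174 176 176 178 175 162 157 179 191 192 192 192 192 193 192 192 192 192 193 193 192
```

Both tips are within about 0.2 mm of their lines. I'll hold briefly, recheck and hand in.

Emit:
{"fn": "jog_arm", "kwargs": {
  "plan": [
    {"dx": 0, "dy": 0, "dz": 0, "ax": 0, "ay": 0, "az": 0, "grip": 0.526},
    {"dx": 0, "dy": 0, "dz": 0, "ax": 0, "ay": 0, "az": 0, "grip": 0.526},
    {"dx": 0, "dy": 0, "dz": 0, "ax": 0, "ay": 0, "az": 0, "grip": 0.526},
    {"dx": 0, "dy": 0, "dz": 0, "ax": 0, "ay": 0, "az": 0, "grip": 0.526},
    {"dx": 0, "dy": 0, "dz": 0, "ax": 0, "ay": 0, "az": 0, "grip": 0.526},
    {"dx": 0, "dy": 0, "dz": 0, "ax": 0, "ay": 0, "az": 0, "grip": 0.526},
    {"dx": 0, "dy": 0, "dz": 0, "ax": 0, "ay": 0, "az": 0, "grip": 0.526},
    {"dx": 0, "dy": 0, "dz": 0, "ax": 0, "ay": 0, "az": 0, "grip": 0.526}
  ]
}}

```text
clock: 14.32
position: [0.5193, 0.1544, 0.2101]
ee_rot: [0.0, 0.993, 0.118, 0.003]
contact_force: [-0.1, -0.2, 8.0]
width: 0.0409
gripper_force: 5.2
```

```bash
python3 tip2.py | tee o.txt
python3 - <<'E'
import re
v=[float(x) for x in re.findall(r'centre-line (-?[\d.]+)',open('o.txt').read())]
if max(map(abs,v))<0.5:
    from rig import manip; print(manip.sign_off())
E
```

```text
[0.51933714 0.15438909 0.21010654] 0.04059742297459078 14.3667 [ 0.7 -0.3  8. ] 5.245195627212524
line L y at x=0 20.11 slope 0.0031
tip L 203 inner px 272.0 [ 3.06 18.16] centre-line 0.04
tip L 205 inner px 272.2 [ 2.27 18.1 ] centre-line -0.02
tip L 207 inner px 272.5 [ 1.47 18.02] centre-line -0.09
line R y at x=0 -20.01 slope 0.0036
tip R 203 inner px 364.4 [  3.06 -18.02] centre-line -0.00
tip R 205 inner px 364.1 [  2.26 -17.9 ] centre-line 0.11
tip R 207 inner px 363.8 [  1.47 -17.82] centre-line 0.20
the job is handed in; nothing more can be done
None
```

I've handed the job in at 14.4 s: the middle collar stands released over the post, and the gripper holds both tweezer tips within about 0.2 mm of the lines by the wrist camera; no verdict came back.

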